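# Put the sharpening tote away and shut the locker

## Robot

A 7-joint arm with a two-finger parallel gripper is mounted at the origin on the work surface. World frame = base frame: x ahead of the robot, y to its left, z up, the work surface at z = 0. Lengths are in m, angles in rad, forces in N, time in s.
With the tool pointing down it reaches from about 0.35 to 0.9 m from the base axis. Payload 19.9 kg.
Tool frame: the origin (TCP) lies at the very end of the fingers, on their centre line; the grasp point (between the pads) lies 19 mm behind it (bot.grip_depth is the distance from the TCP to the grasp point, in m); z points along the fingers, y is the direction in which the jaws open and shut (so a half turn about z gives the same grasp; the last joint's range is limited). The gripper opens to 85 mm and grips with 20 to 120 N. Pads are 22 mm wide; open, the fingers measure 114 mm over their backs; the gripper's body (76 mm by 85 mm) begins 54 mm behind the grasp point. The pads swing forward as they close: fully open they stand 13 mm farther back than shut.
Start: joints at [1.304, 0.417, -0.01, 1.614, 0.005, 1.111, -0.053], TCP at [0.14, -0.609, 0.231] pointing down, gripper open.
Joint ranges: [-2.81, 2.81], [-0.39, 2.02], [-1.27, 1.25], [0.06, 2.57], [-1.19, 4.33], [0.19, 2], [-2.82, 2.82]. Speed limits (rad/s): [1.89, 1.89, 2.39, 2.39, 3.01, 3.01, 3.01].

## Interface

Orientations are given as a 3x3 rotation matrix whose columns are the frame's x, y, z axes.
In Python, from bench import bot, viewer, silhouettes, place_of gives the robot as it stands. The module is installed in compiled form; this text tells all that it offers.
- The arm moves only by the tool carry_out, never from a script. Its argument "targets" is a list of rows, each a list of 5 numbers: the opening, from 0 (shut) to 1 (fully open), then the shift along the tool's x, y, z in m, then the turn about the tool's z in degrees. A call has 1 to 12 rows; each row is the pose to reach, as a shift and turn from the pose commanded when the call began, along the tool's axes at that moment; what a row does not reach only later rows make up. A row lasts 1/8 s, in which the tool goes at most 62.5 mm and 10.7 degrees, less where a joint would pass 70% of its speed; a pose out of reach is approached as far as the arm can. A call with a gripper value outside its range is refused whole. The fingers move at their own pace and stop on an object; the grip force is fixed at half the most. Time passes only in rows, so rows that repeat a pose let the fingers close. It gives the time, the measured TCP pose, the force and the opening at its end, in the units of the state.
- bot.observe(): the state, without advancing time (a new reading comes with each control period).
- viewer.camera(name): name is "side" or "top"; returns the picture (400x640x3 uint8, red, green, blue); there is no depth.
- viewer.camera_params(name): a dict with "intrinsics" (3x3 intrinsics, pixels), "k1" (the pictures are not rectified: a ray, as slopes to the right and down, at radius r is drawn at 1 + k1 r^2 times it, then the intrinsics apply), "world_to_cam" (4x4, takes a point from world to camera coordinates). Camera axes: x right, y down, z forward; pixel columns grow to the right and rows downward; lengths in m; the calibration is good to about 2 mm. A picture is of the moment at which its call begins. camera_params takes no time and is no camera call.
- bot.hand_in(): hands the job in, once; it reports no verdict.
Trained networks look in the newest picture that a camera, given by its name, has taken for a name from the list of things; names that differ only in an ending like _2 or _b are one class to them, and where a whole thing is asked for, a point or a joint stands for the part that bears it (a point fixed in the world has none). Each returns a list of dicts, best first, with "conf" (0 to 1); they miss things now and then, are a little off and sometimes report something else, mostly with a low value. They report only what shows in the picture. A call takes as long as a camera call. They do not tell look-alikes from the thing itself.
- silhouettes(camera, query): "region" (400x640 bool, what is visible of it) and "at" ([column, row] in pixels, amid what is visible of it).
- place_of(camera, query): "at" ([column, row] in pixels: a listed point, or the origin of a listed thing).
The state is a dict: "clock": time; "qpos": joint angles; "qd": joint speeds; "joint_efforts": joint torques, N m; "tool_pos": TCP position; "ee_rot": TCP orientation; "ft_force": force on the tool from outside, world axes, zero at the start; "wrist_torque": the same for the moment, N m; "finger_gap": finger opening in m.
Only numpy, scipy, OpenCV 4.12 (cv2) and the standard library are available. Lean on these libraries where they do the work, as an engineer would, in place of code of your own. Each camera call takes 0.05 s, during which the arm holds its last target. There are 200 camera calls.

## Task

Put the red tote from its yellow parking dock away in the grey bench locker, upright, nose first and fully inside; keep it level on the way so that nothing spills. The hand does not fit under the locker's roof, so the tote can be carried by its top handle, set down on the ledge at the mouth and slid in by the pull at its tail. Then push the blue door shut until its catch snaps home and holds it flush, and leave the other things on the bench where they are.

Things in the scene. Friction and masses are not known exactly. Their poses are not given: they have to be found in the camera images.
- tote: The red steel tote: an open tray 150 long (x), 70 wide (y), 30 high, wall 3, about 0.4 kg, files and sockets fixed inside. Origin: centre of its underside; +x is its nose, -x its tail with the pull, z up. It stands in the dock at the start, its underside 5 above the bench. It has a top handle and a tail pull (see their points).
- tote_handle (a point): Middle of the tote's black top handle: a bar 70 long (along tote x), 14 wide, 12 high, its centre 72 above the tote's underside, held by two 8 x 8 posts 30 before and behind the middle. Pinch it across its 14 width from above. Axes as the tote.
- tote_pull (a point): Grip point on the tote's black tail pull: an upright tab 12 thick (x), 14 wide (y), from 8 to 70 above the tote's underside, centred 95 behind its middle; this point is 60 above the underside. Pinch it across its 14 width from above. Its far face is 26 behind the tail wall. In the dock it stands inside a bracket and cannot be grasped.
- dock: The yellow parking dock, fixed to the bench: plate 202 x 96 x 5 with 12 high side rails; around the tote's tail pull stands a bracket, 85 high, open to the top and to the tote: two cheeks with 28 between them and a back wall. Origin on the bench under the tote's middle, x along the tote.
- locker: The grey steel bench locker, fixed: 179 deep, 190 wide, 105 high. Origin: on the bench, middle of the mouth plane; +x goes into it, +y to the hinge side, z up. Inside 175 deep, 182 wide, floor 6 above the bench, roof's underside at 101. A steel ledge, level with that floor, runs 130 out of the mouth, 130 wide. The catch's ball is under the roof, just inside, far from the hinge.
- door (a joint): The locker's blue box-shaped door, in rad: 0 shut and seated, grows as it opens over the ledge to the hinge side; 1.5 to 2.0 at the start. 190 wide, 10 to 105 above the bench. Shut, its outer face is 38, its inner face 34 before the mouth plane: room for the tote's pull. The catch resists from about 0.065 with about 9 N at the push point and pulls the door in below 0.02.
- door_hinge (a point): Point on the door's upright hinge axis, at the mouth plane 95 to the +y side of the locker's origin, 70 above the bench.
- door_push (a point): Point on the door's flat outer face, 140 from the hinge line, 70 above the bench, good for pushing. Its -x axis is the outward normal of the face, its +y axis points to the hinge.
- oil_bottle: Bystander: orange oil bottle, 60 across, 170 high; origin at its foot.
- spray_can: Bystander: blue spray can, 52 across, 160 high; origin at its foot.
- screwdriver: Bystander: screwdriver lying on the bench, about 200 long.
- mug: Bystander: white mug, 76 across, 90 high; origin at its foot.
- battery: Bystander: black and yellow tool battery, 110 x 70 x 60; origin at its foot.
- sprocket: Bystander: steel sprocket lying flat, 44 across, 12 high.
- wrench: Bystander: wrench lying on the bench, about 180 long.
Things that resemble listed ones, but are neither listed nor needed, are in the scene too. Leave any green look-alike of the tote alone.

How it is judged:
By the outcome, as a careful person would: the job done as asked, in the order asked, and still so for the second after the job is handed in, with the robot touching nothing.
It also fails if it takes over 64 s, if anything falls off the work surface, if the arm or the gripper's body presses on something with over 40 N, if the wrist force passes 120 N, or if a joint passes its speed limit or range.

## Working session

There is one attempt and no reset: what is moved stays moved. The work goes in short steps, Python scripts to look and compute and a tool call to move; the robot and the scene stay as the last step left them, time stands still between calls to the robot, and variables do not carry over. Pictures are saved under pics/ and viewed, about 8 in all and at most 12, crops included, and the job is handed in when it is done.

Besides the shell and the picture viewer there is one more tool, called after "Call:" as name(argument=value, ...) on one line, values as JSON. carry_out: Moves the arm, as the interface text tells. Its arguments: {"type":"object","properties":{"targets":{"type":"array"}},"required":["targets"]}

```bash
mkdir -p pics; cat > h.py <<'E'
import numpy as np, cv2
from bench import bot, viewer, silhouettes, place_of
def ray(cam,px):
    p=viewer.camera_params(cam);K=np.array(p["intrinsics"]);T=np.array(p["world_to_cam"])
    d=np.array([(px[0]-K[0,2])/K[0,0],(px[1]-K[1,2])/K[1,1]]);u=d.copy()
    for _ in range(20): u=d/(1+p["k1"]*(u@u))
    R=T[:3,:3];return -R.T@T[:3,3], R.T@np.array([u[0],u[1],1.])
def onz(cam,px,z):
    o,d=ray(cam,px);return o+d*(z-o[2])/d[2]
def proj(cam,P):
    p=viewer.camera_params(cam);K=np.array(p["intrinsics"]);T=np.array(p["world_to_cam"])
    c=T[:3,:3]@np.array(P)+T[:3,3];u=c[:2]/c[2];u=u*(1+p["k1"]*(u@u));return K[:2,:2]@u+K[:2,2]
def tri(a,b):
    o1,d1=ray("top",a);o2,d2=ray("side",b)
    A=np.stack([d1,-d2],1);s=np.linalg.lstsq(A,o2-o1,rcond=None)[0]
    p,q=o1+d1*s[0],o2+d2*s[1];return (p+q)/2,np.linalg.norm(p-q)
def save(cam,n,img=None):
    img=viewer.camera(cam) if img is None else img
    cv2.imwrite(f"pics/{n}.png",img[:,:,::-1]);return img
E
python3 - <<'E'
from h import *
np.set_printoptions(precision=4,suppress=True)
a=save("top","t0");b=save("side","s0")
for c in("top","side"):
    o,d=ray(c,(320,200));print(c,o,d)
Z=dict(tote=.005,tote_handle=.077,tote_pull=.065,dock=0,locker=0,door_hinge=.07,door_push=.07,oil_bottle=0,spray_can=0,mug=0,battery=0)
for q,z in Z.items():
    r={c:place_of(c,q)[:2] for c in("top","side")}
    print(q)
    for c in r:
        for x in r[c]: print("  ",c,np.round(x["at"],1),round(x["conf"],2),onz(c,x["at"],z))
    if r["top"] and r["side"]: print("  tri",*tri(r["top"][0]["at"],r["side"][0]["at"]))
s=bot.observe();print(s["clock"],s["tool_pos"],s["ee_rot"],s["finger_gap"],s["ft_force"])
cv2.imwrite("pics/ts0.png",np.vstack([a,b])[:,:,::-1][:, :])
E
```

```text
top [0.4004 0.0359 1.2507] [ 0.0795  0.0043 -0.9969]
side [-0.1594  0.9552  0.7583] [ 0.4638 -0.7079 -0.5334]
tote
   top [459.  296.1] 0.66 [ 0.2274 -0.3389  0.005 ]
   top [433.2 189.9] 0.63 [ 0.5233 -0.2756  0.005 ]
   side [435.3 189.4] 0.86 [ 0.2258 -0.3314  0.005 ]
   side [352.4 169.9] 0.71 [ 0.5168 -0.2803  0.005 ]
  tri [ 0.2275 -0.3399  0.0004] 0.0016385188147761682
tote_handle
   top [467.2 296.7] 0.95 [ 0.2352 -0.339   0.077 ]
   top [443.7 184.7] 0.61 [ 0.5296 -0.2861  0.077 ]
   side [437.8 168.7] 0.59 [ 0.2333 -0.3403  0.077 ]
  tri [ 0.2342 -0.3396  0.0769] 0.0022019686608284535
tote_pull
   top [472.3 264.4] 0.86 [ 0.318  -0.3591  0.065 ]
   top [464.4 210.5] 0.79 [ 0.4611 -0.3428  0.065 ]
   side [381.2 151.1] 0.83 [ 0.4534 -0.3661  0.065 ]
   side [413.7 165.2] 0.75 [ 0.3153 -0.3368  0.065 ]
  tri [ 0.3683 -0.3084  0.1221] 0.10926207963081401
dock
   top [434.  191.9] 0.98 [ 0.5181 -0.2789  0.    ]
   side [352.5 169.2] 0.63 [ 0.5237 -0.2933  0.    ]
  tri [ 0.5162 -0.2771  0.0094] 0.0023902874413348424
locker
   top [295.7 171.1] 0.86 [0.5823 0.1082 0.    ]
   sid
[... 730 characters left out ...]
.7161 -0.2688  0.    ]
   side [306.4 157.8] 0.7 [ 0.7083 -0.2656  0.    ]
   side [217.  305.3] 0.15 [0.4327 0.4693 0.    ]
  tri [ 0.7151 -0.2711 -0.004 ] 0.004776926337620199
mug
   top [173.  224.6] 0.61 [0.4372 0.4543 0.    ]
   side [217.7 305.3] 0.66 [0.4314 0.4684 0.    ]
   side [377.5 153.6] 0.62 [ 0.5119 -0.4615  0.    ]
  tri [ 0.4391  0.4597 -0.0122] 0.003948195545277471
battery
   top [169.9 177.7] 0.9 [0.5697 0.4648 0.    ]
   side [181.8 275.2] 0.77 [0.5771 0.449  0.    ]
  tri [0.5663 0.4587 0.0134] 0.004180020375404004
1.2 [ 0.1399 -0.6091  0.2313] [[ 0.9746  0.2239 -0.    ]
 [ 0.2239 -0.9746  0.    ]
 [-0.     -0.0001 -1.    ]] 0.08521652101316429 [ 0.3336 -0.3138  0.0912]
```

View pics/t0.png

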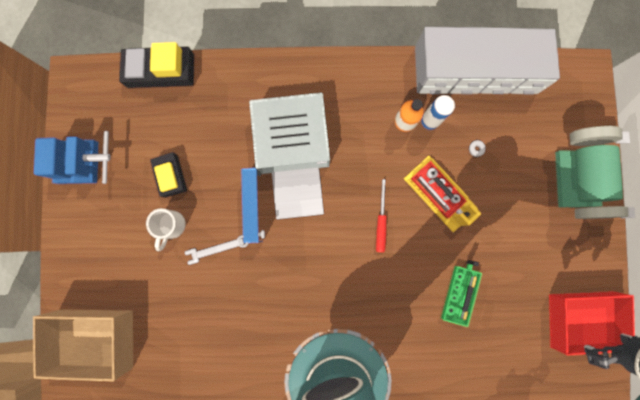

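View pics/s0.png

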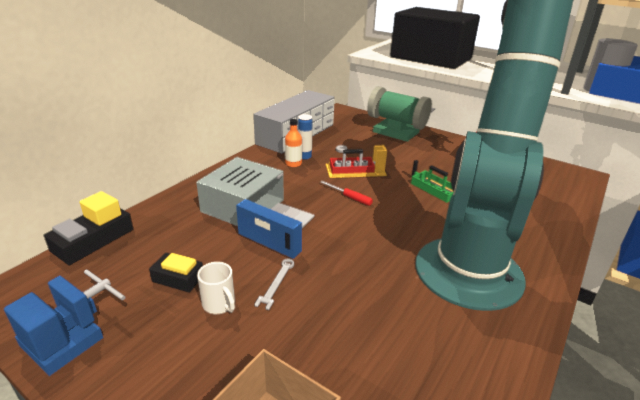

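The top view shows the red tote in its yellow dock (≈442,190; bracket ≈462,213), the green decoy (≈462,295), the locker roof (≈290,130), its ledge (≈298,190) and the open door (≈250,205). The side view confirms this, with the door wide open. Next I'll refine the yaws from the colours.

```bash
python3 - <<'E'
from h import *
np.set_printoptions(precision=4,suppress=True)
im=cv2.imread("pics/t0.png");hsv=cv2.cvtColor(im,cv2.COLOR_BGR2HSV)
def rect(m,z,n):
    k,l,st,c=cv2.connectedComponentsWithStats(m.astype(np.uint8))
    i=1+np.argmax(st[1:,4]); ys,xs=np.where(l==i)
    P=np.array([onz("top",p,z)[:2] for p in zip(xs,ys)],np.float32)
    (c,s,a)=cv2.minAreaRect(P);print(n,np.array(c),np.array(s),"ang",a)
box=np.zeros(im.shape[:2],bool);box[145:240,395:490]=1
H,S,V=cv2.split(hsv)
red=box&((H<6)|(H>172))&(S>170)&(V>110)
yel=box&(H>17)&(H<32)&(S>150)&(V>110)
rect(red,.035,"tote rim");rect(red|yel,.010,"dock")
viewer.camera("top")
for q,z in(("dock",.008),("tote",.03),("locker",.105),("door",.105)):
    for r in silhouettes("top",q)[:2]: print(round(r["conf"],2),r["at"]);rect(r["region"],z,q)
for q,z in(("tote_handle",.077),("tote",.005),("locker",0),("door_push",.07),("tote_pull",.065)):
    for x in place_of("top",q)[:2]: print(q,round(x["conf"],2),np.round(x["at"],1),onz("top",x["at"],z))
b=cv2.resize(im[150:240,395:495],None,fx=4,fy=4,interpolation=cv2.INTER_CUBIC)
c=cv2.resize(im[85:265,180:340],None,fx=2,fy=2,interpolation=cv2.INTER_CUBIC)
cv2.imwrite("pics/c1.png",np.hstack([b,c]))
E
```

```text
tote rim [ 0.5214 -0.2823] [0.1456 0.0703] ang 40.889827728271484
dock [ 0.5078 -0.3004] [0.2214 0.1029] ang 41.405181884765625
0.91 [453.0, 213.9]
dock [ 0.508  -0.2994] [0.22   0.1029] ang 40.759010314941406
0.64 [438.5, 188.3]
tote [ 0.5099 -0.2934] [0.1864 0.0816] ang 41.97673416137695
0.56 [464.6, 294.3]Traceback (most recent call last):
  File "<stdin>", line 16, in <module>
  File "<stdin>", line 7, in rect
  File "h.py", line 9, in onz
    o,d=ray(cam,px);return o+d*(z-o[2])/d[2]
        ~~~^^^^^^^^
  File "h.py", line 4, in ray
    p=viewer.camera_params(cam);K=np.array(p["intrinsics"]);T=np.array(p["world_to_cam"])
ValueError: time passes only in moves, steps and waits
```

```bash
sed -i 's/viewer.camera_params(cam)/params(cam)/; 2a import functools\n@functools.lru_cache\ndef params(c): return viewer.camera_params(c)' h.py; sed -i 's/^def params(c).*/def params(c): return viewer.camera_params(c)/' h.py
python3 - <<'E'
from h import *
np.set_printoptions(precision=4,suppress=True)
im=cv2.imread("pics/t0.png")
def rect(m,z,n):
    k,l,st,c=cv2.connectedComponentsWithStats(m.astype(np.uint8))
    i=1+np.argmax(st[1:,4]); ys,xs=np.where(l==i)
    P=np.array([onz("top",p,z)[:2] for p in zip(xs,ys)],np.float32)
    r=cv2.minAreaRect(P);print(n,np.array(r[0]),np.array(r[1]),"ang",r[2]);print(cv2.boxPoints(r).tolist())
hsv=cv2.cvtColor(im,cv2.COLOR_BGR2HSV);H,S,V=cv2.split(hsv)
box=np.zeros(H.shape,bool);box[165:217,265:330]=1
rect(box&(S<60)&(V>150),.006,"ledge")
viewer.camera("top")
for q,z in(("locker",.105),("door",.105)):
    for r in silhouettes("top",q)[:1]: print(round(r["conf"],2),r["at"]);rect(r["region"],z,q)
for q,z in(("tote_handle",.077),("tote",.005),("locker",0),("door_push",.07),("tote_pull",.065)):
    for x in place_of("top",q)[:2]: print(q,round(x["conf"],2),np.round(x["at"],1),onz("top",x["at"],z))
b=cv2.resize(im[150:240,395:495],None,fx=4,fy=4,interpolation=cv2.INTER_CUBIC)
c=cv2.resize(im[85:265,180:340],None,fx=2,fy=2,interpolation=cv2.INTER_CUBIC)
cv2.imwrite("pics/c1.png",np.hstack([b,c]))
E
```

```text
ledge [0.5274 0.1067] [0.176  0.1425] ang 89.09676361083984
[[0.4548111855983734, 0.019812531769275665], [0.5972838997840881, 0.017566345632076263], [0.6000587940216064, 0.19357743859291077], [0.4575861096382141, 0.19582360982894897]]
0.23 [436.9, 186.5]
locker [ 0.5099 -0.2668] [0.1536 0.0733] ang 41.28422164916992
[[0.4279657006263733, -0.28997740149497986], [0.47632095217704773, -0.34504958987236023], [0.5917467474937439, -0.24370190501213074], [0.5433914661407471, -0.18862971663475037]]
tote_handle 0.94 [469.  298.8] [ 0.2297 -0.3436  0.077 ]
tote_handle 0.7 [442.2 183.4] [ 0.5331 -0.2822  0.077 ]
tote 0.66 [437.7 188.1] [ 0.5282 -0.2885  0.005 ]
tote 0.59 [458.4 293.6] [ 0.2344 -0.3374  0.005 ]
locker 0.82 [296.7 168.4] [0.5899 0.1053 0.    ]
locker 0.46 [439.5 189.3] [ 0.5252 -0.2948  0.    ]
door_push 0.74 [248.  223.7] [0.435  0.2309 0.07  ]
tote_pull 0.89 [467.4 212.7] [ 0.4551 -0.3508  0.065 ]
tote_pull 0.64 [474.  263.6] [ 0.32   -0.3638  0.065 ]
```

View pics/c1.png

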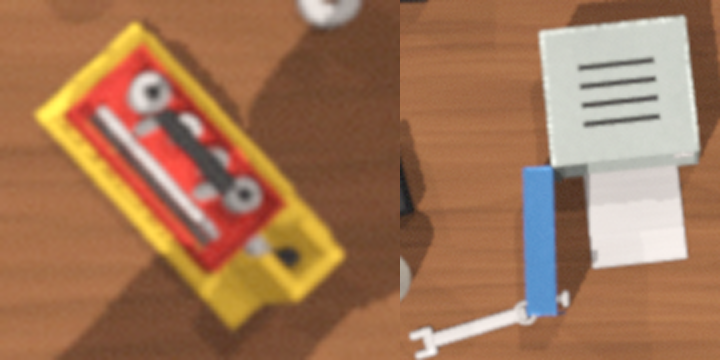

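```bash
python3 - <<'E'
from h import *
np.set_printoptions(precision=4,suppress=True)
f=lambda l,z:np.array([onz("top",p,z)[:2] for p in l])
a=f([(436.25,177.5),(453.75,197.5)],.083);print("handle",a,a.mean(0),np.linalg.norm(a[0]-a[1]),np.degrees(np.arctan2(*(a[0]-a[1])[::-1])))
print("pull",f([(467,214)],.075))
r=f([(255.5,167),(328.5,161),(250,100.5),(323,93.5)],.105);print("roof FL FR BL BR",r,(r[0]+r[1])/2)
l=f([(277,218.5),(323,213),(273,172.5),(320,167.5)],.006);print("ledge",l,l[:2].mean(0))
y=lambda v:np.degrees(np.arctan2(v[1],v[0]))
print("yaw",y(r[2]-r[0]),y(r[3]-r[1]),y(r[0]-r[1])-90,y(r[2]-r[3])-90,y(l[2]-l[0]),y(l[3]-l[1]),y(l[0]-l[1])-90)
d=f([(242,169),(257,168.5),(243.5,242.5),(258,242.5)],.105);print("door",d,y(d[2]-d[0]),y(d[3]-d[1]))
E
```

```text
handle [[ 0.5482 -0.2654]
 [ 0.4948 -0.31  ]] [ 0.5215 -0.2877] 0.06960401214431365 39.85842863727198
pull [[ 0.4512 -0.3463]]
roof FL FR BL BR [[0.5794 0.2056]
 [0.592  0.0176]
 [0.7556 0.2202]
 [0.771  0.029 ]] [0.5857 0.1116]
ledge [[0.4501 0.161 ]
 [0.4635 0.0335]
 [0.5785 0.1713]
 [0.5906 0.04  ]] [0.4568 0.0972]
yaw 4.758729036120064 3.6573910153396243 3.836588369880232 4.608662061825214 4.593426067097778 2.903471053521188 5.977190633875253
door [[0.5748 0.2405]
 [0.5754 0.2017]
 [0.3864 0.2368]
 [0.3859 0.1998]] -178.89386867192397 -179.43811676151398
```

```bash
cat >> h.py <<'E'
def plan(x,y,z,yaw):
    s=bot.observe();R=np.array(s["ee_rot"]);d=R.T@(np.array([x,y,z])-s["tool_pos"])
    cur=np.degrees(np.arctan2(R[1,0],R[0,0]));t=-((yaw-cur+180)%360-180)
    print("shift mm",np.round(d*1000,1),"turn",round(t,1),"| clock",round(s["clock"],2),"pos",np.round(s["tool_pos"],4),"yaw",round(cur,1),"gap",round(s["finger_gap"],4),"F",np.round(s["ft_force"],1),"tilt",np.round(R[2,:2],3))
M=np.array([.586,.1095]);LY=np.radians(4.3)
def loc(x,y=0): return M+np.array([np.cos(LY)*x-np.sin(LY)*y,np.sin(LY)*x+np.cos(LY)*y])
E
python3 -c "
from h import *
plan(.5215,-.286,.14,40.5)"
```

```text
shift mm [ 444.2 -229.5   91.3] turn -27.6 | clock 1.75 pos [ 0.1399 -0.6091  0.2313] yaw 12.9 gap 0.0853 F [ 0.2 -0.1 -0.4] tilt [-0. -0.]
```

Call:
carry_out(targets=[[1, 0.444, -0.229, 0, -27.6], [1, 0.444, -0.229, 0, -27.6], [1, 0.444, -0.229, 0, -27.6], [1, 0.444, -0.229, 0, -27.6], [1, 0.444, -0.229, 0, -27.6], [1, 0.444, -0.229, 0, -27.6], [1, 0.444, -0.229, 0, -27.6], [1, 0.444, -0.229, 0, -27.6], [1, 0.444, -0.229, 0.08, -27.6], [1, 0.444, -0.229, 0.09, -27.6], [1, 0.444, -0.229, 0.09, -27.6], [1, 0.444, -0.229, 0.09, -27.6]])

```text
clock: 3.25
tool_pos: [0.522, -0.2869, 0.1427]
ee_rot: [[0.76, 0.65, 0.001], [0.65, -0.76, -0.001], [0.001, 0.002, -1.0]]
ft_force: [-0.1, 0.6, 0.4]
finger_gap: 0.0855
```

```bash
python3 - <<'E'
from h import *
plan(.5215,-.286,.058,40.5)
a=viewer.camera("top");b=viewer.camera("side")
f=lambda i,k:cv2.resize(i,None,fx=k,fy=k,interpolation=cv2.INTER_CUBIC)
save("x","c2",np.hstack([f(a[140:240,390:490],4),f(b[100:200,300:400],4)]))
E
```

```text
shift mm [ 0.1 -1.2 84.7] turn 0.0 | clock 3.25 pos [ 0.522  -0.2869  0.1427] yaw 40.5 gap 0.0855 F [-0.1  0.6  0.4] tilt [0.001 0.002]
```

View pics/c2.png

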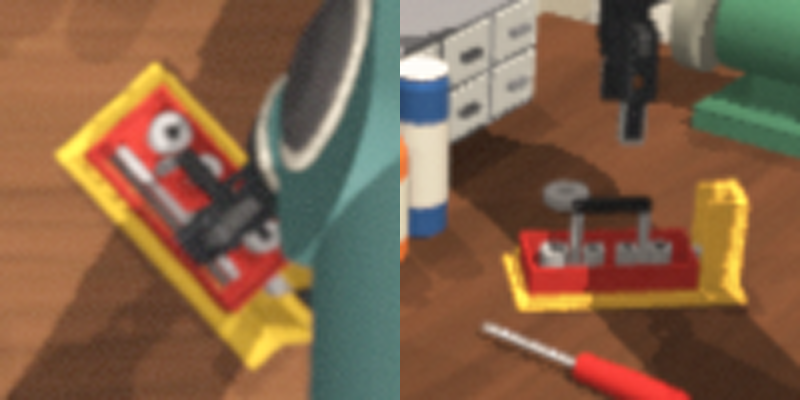

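The top crop shows the gripper aligned across the handle (≈225,210). The side crop shows it hanging above the handle (≈612,205). Descend now, then check the projection.

```bash
python3 -c "
from h import *
print(proj('side',(.5215,-.286,.077)),'seen 353,151', proj('side',(.522,-.287,.143)))"
```

```text
[353.47227005 150.74259345] seen 353,151 [354.82998701 133.17140993]
```

Call:
carry_out(targets=[[1, 0, 0, 0.05, 0], [1, 0, 0, 0.07, 0], [1, 0, 0, 0.083, 0], [1, 0, 0, 0.083, 0], [0.5, 0, 0, 0.083, 0], [0.3, 0, 0, 0.083, 0], [0.3, 0, 0, 0.083, 0]])

```text
clock: 4.22
tool_pos: [0.5216, -0.2866, 0.0588]
ee_rot: [[0.76, 0.65, 0.001], [0.65, -0.76, -0.0], [0.0, 0.001, -1.0]]
ft_force: [-0.1, 0.5, 0.7]
finger_gap: 0.0322
```

Projection agrees. Close the fingers and lift.

Call:
carry_out(targets=[[0, 0, 0, 0, 0], [0, 0, 0, 0, 0], [0, 0, 0, 0, 0], [0, 0, 0, 0, 0], [0, 0, 0, -0.01, 0], [0, 0, 0, -0.02, 0], [0, 0, 0, -0.03, 0], [0, 0, 0, -0.03, 0]])

```text
clock: 5.22
tool_pos: [0.5218, -0.2867, 0.0893]
ee_rot: [[0.76, 0.65, 0.001], [0.65, -0.76, -0.001], [0.0, 0.001, -1.0]]
ft_force: [-0.5, 0.8, -3.6]
finger_gap: 0.0129
```

```bash
python3 - <<'E'
from h import *
p=loc(-.05);plan(*p,.15,4.3)
b=viewer.camera("side")
save("x","c3",cv2.resize(b[90:200,290:420],None,fx=4,fy=4,interpolation=cv2.INTER_CUBIC))
E
```

```text
shift mm [ 266.  -288.9  -61. ] turn 36.2 | clock 5.22 pos [ 0.5218 -0.2867  0.0893] yaw 40.5 gap 0.0129 F [-0.5  0.8 -3.6] tilt [0.    0.001]
```

View pics/c3.png

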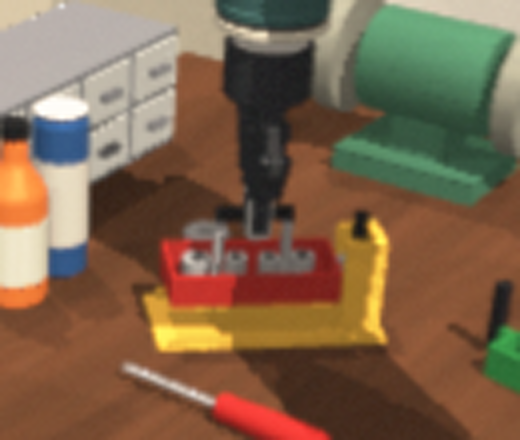

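The side crop shows the tote hanging level 3 cm up, its pull (≈360,225) still in the bracket. Continue the lift and carry it over to the front of the ledge.

Call:
carry_out(targets=[[0, 0, 0, -0.015, 0], [0, 0, 0, -0.04, 0], [0, 0, 0, -0.07, 0], [0, 0, 0, -0.09, 0], [0, 0, 0, -0.095, 0], [0, 0.01, -0.014, -0.095, 1], [0, 0.03, -0.042, -0.095, 4], [0, 0.056, -0.08, -0.095, 8], [0, 0.084, -0.12, -0.095, 13], [0, 0.113, -0.16, -0.095, 18], [0, 0.142, -0.2, -0.095, 23], [0, 0.17, -0.24, -0.095, 28]])

```text
clock: 6.78
tool_pos: [0.494, 0.0079, 0.183]
ee_rot: [[0.977, 0.214, -0.001], [0.214, -0.977, 0.0], [-0.001, -0.0, -1.0]]
ft_force: [1.4, 0.4, -2.8]
finger_gap: 0.0127
```

```bash
python3 - <<'E'
from h import *
p=loc(-.1);plan(*p,.175,4.3)
E
```

```text
shift mm [ 12.7 -93.5   8. ] turn 8.1 | clock 6.78 pos [0.494  0.0079 0.183 ] yaw 12.4 gap 0.0127 F [ 1.4  0.4 -2.8] tilt [-0.001 -0.   ]
```

Call:
carry_out(targets=[[0, 0.005, -0.035, 0, 3], [0, 0.009, -0.065, 0, 5.5], [0, 0.012, -0.087, 0, 7.5], [0, 0.0127, -0.0935, 0.005, 8.1], [0, 0.0127, -0.0935, 0.008, 8.1], [0, 0.0127, -0.0935, 0.008, 8.1]])

```text
clock: 7.52
tool_pos: [0.4866, 0.0993, 0.1748]
ee_rot: [[0.997, 0.077, -0.001], [0.077, -0.997, -0.0], [-0.001, 0.0, -1.0]]
ft_force: [-0.3, -0.8, -2.5]
finger_gap: 0.0129
```

```bash
python3 - <<'E'
from h import *
p=loc(-.1);plan(*p,.065,4.3)
a=viewer.camera("top");b=viewer.camera("side")
save("x","c4",np.hstack([cv2.resize(i,None,fx=2.5,fy=2.5,interpolation=cv2.INTER_CUBIC) for i in (a[85:265,220:380],b[120:300,190:350])]))
E
```

```text
shift mm [  0.   -2.7 109.8] turn 0.1 | clock 7.53 pos [0.4866 0.0993 0.1748] yaw 4.4 gap 0.0129 F [-0.3 -0.8 -2.5] tilt [-0.001  0.   ]
```

View pics/c4.png

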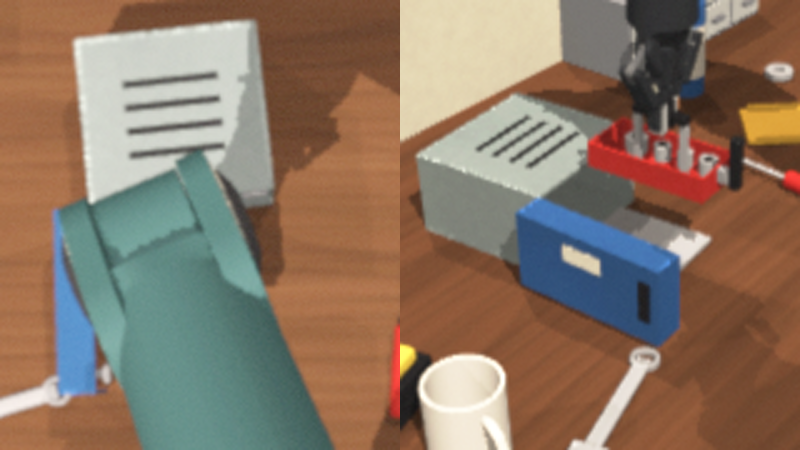

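The tote hangs level over the ledge, nose towards the mouth, and the top view is mostly covered by the arm. Lower to 4 mm above the ledge, advance 50 mm, then set down.

Call:
carry_out(targets=[[0, 0, -0.0025, 0.03, 0], [0, 0, -0.0025, 0.065, 0], [0, 0, -0.0025, 0.095, 0], [0, 0, -0.0025, 0.108, 0], [0, 0, -0.0025, 0.11, 0], [0, 0.01, -0.0025, 0.11, 0], [0, 0.025, -0.0025, 0.11, 0], [0, 0.04, -0.0025, 0.11, 0], [0, 0.05, -0.0025, 0.11, 0], [0, 0.05, -0.0025, 0.112, 0], [0, 0.05, -0.0025, 0.114, 0], [0, 0.05, -0.0025, 0.114, 0]])

```text
clock: 9.12
tool_pos: [0.5359, 0.1067, 0.0611]
ee_rot: [[0.997, 0.078, -0.001], [0.078, -0.997, -0.0], [-0.001, 0.0, -1.0]]
ft_force: [-0.5, -0.3, -3.8]
finger_gap: 0.0132
```

Call:
carry_out(targets=[[0, 0, 0, 0.001, 0], [0, 0, 0, 0.002, 0], [0, 0, 0, 0.002, 0]])

```text
clock: 9.5
tool_pos: [0.5363, 0.1065, 0.0594]
ee_rot: [[0.997, 0.077, -0.0], [0.077, -0.997, -0.0], [-0.0, 0.0, -1.0]]
ft_force: [-2.4, -2.9, 3.4]
finger_gap: 0.0129
```

```bash
python3 - <<'E'
from h import *
plan(*loc(-.145),.15,4.3)
b=viewer.camera("side")
save("x","c5",cv2.resize(b[140:290,200:370],None,fx=4,fy=4,interpolation=cv2.INTER_CUBIC))
E
```

```text
shift mm [-95.2   0.6 -90.5] turn 0.1 | clock 9.5 pos [0.5363 0.1065 0.0594] yaw 4.4 gap 0.0129 F [-2.4 -2.9  3.4] tilt [-0.  0.]
```

View pics/c5.png

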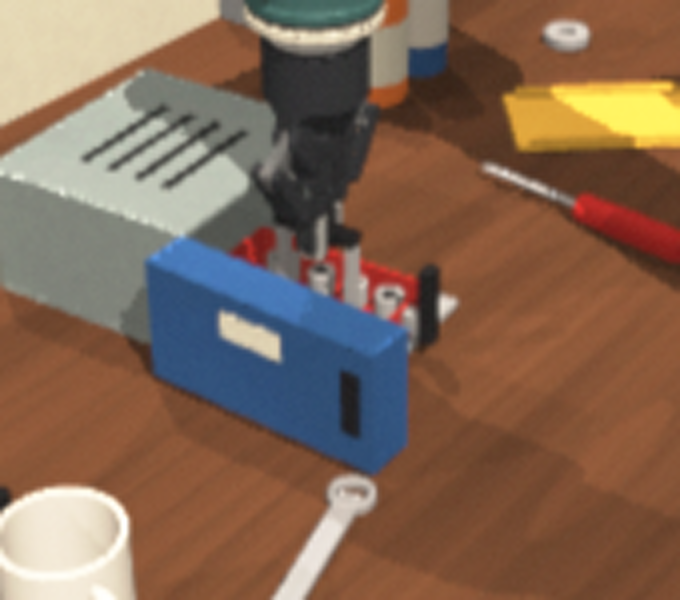

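The tote rests on the ledge: Fz has changed sign, and the pull (≈428,305) stands free at the tail. Release, rise and move back over the pull.

Call:
carry_out(targets=[[0.3, 0, 0, 0, 0], [0.5, 0, 0, 0, 0], [0.6, 0, 0, 0, 0], [0.6, 0, 0, -0.02, 0], [0.6, 0, 0, -0.05, 0], [0.6, 0, 0, -0.09, 0], [0.6, -0.03, 0, -0.09, 0], [0.6, -0.06, 0, -0.09, 0], [0.6, -0.085, 0, -0.09, 0], [0.6, -0.095, 0, -0.09, 0], [0.6, -0.095, 0, -0.08, 0], [0.6, -0.095, 0, -0.075, 0]])

```text
clock: 11.05
tool_pos: [0.4422, 0.0994, 0.1335]
ee_rot: [[0.997, 0.077, -0.0], [0.077, -0.997, 0.0], [-0.0, -0.0, -1.0]]
ft_force: [1.4, -0.3, -0.1]
finger_gap: 0.0512
```

```bash
python3 - <<'E'
from h import *
plan(*loc(-.145),.047,4.3)
a=viewer.camera("top");b=viewer.camera("side")
for q in("tote_pull","tote_handle","tote"):
  for c,z in(("top",{"tote_pull":.066,"tote_handle":.078,"tote":.006}[q]),("side",{"tote_pull":.066,"tote_handle":.078,"tote":.006}[q])):
    for x in place_of(c,q)[:3]:
      P=onz(c,x["at"],z); 
      if P[1]>-.1: print(q,c,round(x["conf"],2),np.round(x["at"],1),P)
save("x","c6",cv2.resize(b[130:280,220:370],None,fx=4,fy=4,interpolation=cv2.INTER_CUBIC))
E
```

```text
shift mm [-0.8  0.8 86.5] turn 0.1 | clock 11.05 pos [0.4422 0.0994 0.1335] yaw 4.4 gap 0.0512 F [ 1.4 -0.3 -0.1] tilt [-0. -0.]
tote_pull side 0.73 [306.8 209.1] [0.44517762 0.09863175 0.066     ]
tote_handle top 0.67 [293.3 180.6] [0.5459731  0.11024666 0.078     ]
tote_handle side 0.57 [277.7 192.9] [0.55305031 0.0950059  0.078     ]
tote_handle side 0.45 [309.  211.4] [0.4231659  0.11914115 0.078     ]
tote top 0.62 [293.4 187.1] [0.5367163  0.11470443 0.006     ]
tote side 0.92 [280.2 217.1] [0.53553882 0.10712254 0.006     ]
```

View pics/c6.png

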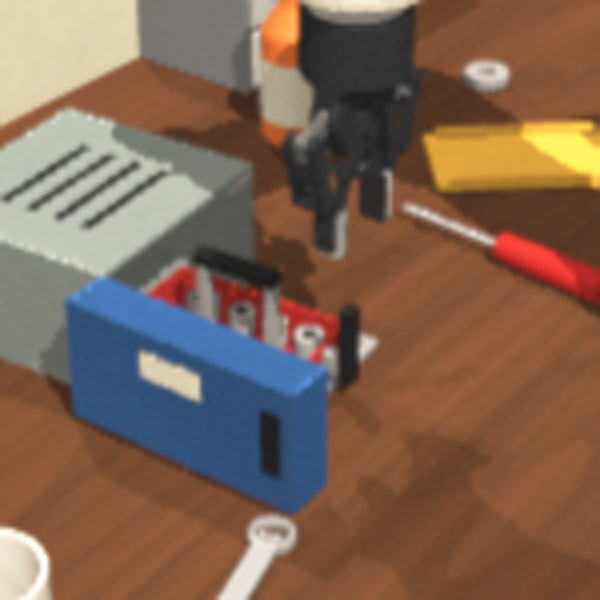

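The side crop shows the tote upright on the ledge, the pull (≈349,340) directly below the open fingers. Descend, grip the pull and slide.

Call:
carry_out(targets=[[0.6, -0.001, 0.001, 0.03, 0], [0.6, -0.001, 0.001, 0.06, 0], [0.6, -0.001, 0.001, 0.08, 0], [0.6, -0.001, 0.001, 0.086, 0], [0.6, -0.001, 0.001, 0.086, 0], [0.2, -0.001, 0.001, 0.086, 0], [0, -0.001, 0.001, 0.086, 0], [0, -0.001, 0.001, 0.086, 0], [0, -0.001, 0.001, 0.086, 0], [0, -0.001, 0.001, 0.086, 0]])

```text
clock: 12.7
tool_pos: [0.4411, 0.0984, 0.049]
ee_rot: [[0.997, 0.077, 0.001], [0.077, -0.997, 0.0], [0.001, 0.0, -1.0]]
ft_force: [-3.1, -0.7, 10.9]
finger_gap: 0.0128
```

```bash
python3 - <<'E'
from h import *
plan(*loc(-.015),.047,4.3)
E
```

```text
shift mm [1.303e+02 1.000e-01 2.200e+00] turn 0.1 | clock 12.7 pos [0.4411 0.0984 0.049 ] yaw 4.4 gap 0.0128 F [-3.1 -0.7 10.9] tilt [0.001 0.   ]
```

Call:
carry_out(targets=[[0, 0, 0, -0.0015, 0], [0, 0.006, 0, -0.0015, 0], [0, 0.017, 0, -0.0015, 0], [0, 0.03, 0, -0.0015, 0], [0, 0.043, 0, -0.0015, 0], [0, 0.056, 0, -0.0015, 0], [0, 0.069, 0, -0.0015, 0], [0, 0.082, 0, -0.0015, 0], [0, 0.093, 0, -0.0015, 0], [0, 0.1, 0, -0.0015, 0], [0, 0.1, 0, -0.0015, 0]])

```text
clock: 14.08
tool_pos: [0.5408, 0.1061, 0.0497]
ee_rot: [[0.997, 0.077, 0.0], [0.077, -0.997, 0.0], [0.0, -0.0, -1.0]]
ft_force: [0.3, -0.1, -1.7]
finger_gap: 0.0129
```

Call:
carry_out(targets=[[0, 0.008, 0, 0, 0], [0, 0.016, 0, 0, 0], [0, 0.023, 0, 0, 0], [0, 0.028, 0, 0, 0], [0, 0.031, 0, 0, 0], [0, 0.031, 0, 0, 0]])

```text
clock: 14.82
tool_pos: [0.5715, 0.1085, 0.0498]
ee_rot: [[0.997, 0.077, 0.0], [0.077, -0.997, 0.0], [0.0, -0.0, -1.0]]
ft_force: [0.6, 0.5, -1.9]
finger_gap: 0.0128
```

```bash
python3 - <<'E'
from h import *
plan(*loc(-.015),.047,4.3)
a=viewer.camera("top");b=viewer.camera("side")
save("x","c7",np.hstack([cv2.resize(i,None,fx=4,fy=4,interpolation=cv2.INTER_CUBIC) for i in (a[120:240,240:340],b[150:270,220:320])]))
E
```

```text
shift mm [-0.5  0.1  2.8] turn 0.1 | clock 14.82 pos [0.5715 0.1085 0.0498] yaw 4.4 gap 0.0128 F [ 0.6  0.5 -1.9] tilt [ 0. -0.]
```

View pics/c7.png

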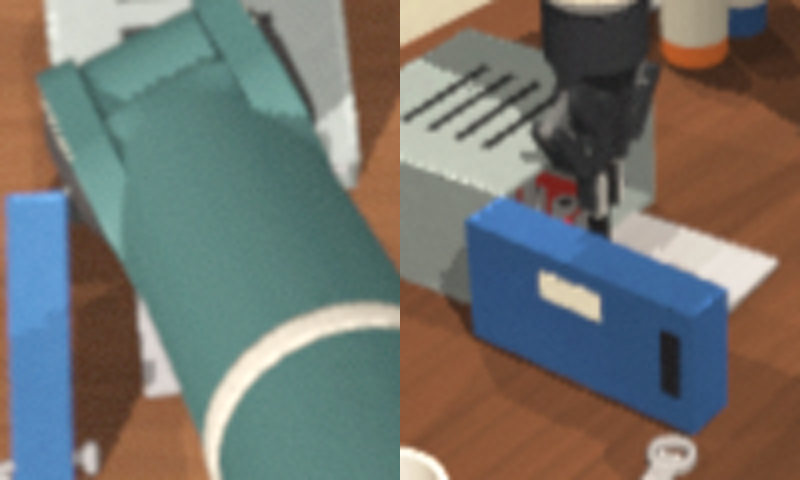

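The side crop shows the tote mostly under the roof, with the gripper at the mouth on the pull (≈600,215). Force is low, so I'll push 7 mm further for margin.

Call:
carry_out(targets=[[0, 0.003, 0, 0, 0], [0, 0.005, 0, 0, 0], [0, 0.007, 0, 0, 0], [0, 0.007, 0, 0, 0]])

```text
clock: 15.42
tool_pos: [0.5736, 0.1089, 0.0491]
ee_rot: [[0.997, 0.079, -0.009], [0.079, -0.997, -0.002], [-0.009, 0.002, -1.0]]
ft_force: [-37.1, -3.8, 23.1]
finger_gap: 0.0127
```

The fingers touched the roof edge, at about the expected mouth plane, so the pose is confirmed. Back off, release, and push the last bit with shut fingers from behind the pull.

Call:
carry_out(targets=[[0, -0.007, 0, 0, 0], [0, -0.007, 0, 0, 0], [0.3, -0.007, 0, 0, 0], [0.4, -0.007, 0, 0, 0], [0.4, -0.007, 0, -0.03, 0], [0.4, -0.007, 0, -0.075, 0], [0.2, -0.025, 0, -0.08, 0], [0, -0.04, 0, -0.08, 0], [0, -0.04, 0, -0.08, 0], [0, -0.04, 0, -0.05, 0], [0, -0.04, 0, -0.01, 0], [0, -0.04, 0, -0.002, 0]])

```text
clock: 16.92
tool_pos: [0.5372, 0.1057, 0.0494]
ee_rot: [[0.997, 0.077, -0.004], [0.077, -0.997, -0.0], [-0.004, 0.0, -1.0]]
ft_force: [0.3, 0.0, 0.5]
finger_gap: -0.0
```

```bash
python3 - <<'E'
from h import *
plan(*loc(-.025),.05,4.3)
E
```

```text
shift mm [24.  -0.1 -0.7] turn 0.1 | clock 16.93 pos [0.5372 0.1057 0.0494] yaw 4.4 gap -0.0 F [0.3 0.  0.5] tilt [-0.004  0.   ]
```

Call:
carry_out(targets=[[0, 0.005, 0, 0, 0], [0, 0.01, 0, 0, 0], [0, 0.014, 0, 0, 0], [0, 0.018, 0, 0, 0], [0, 0.021, 0, 0, 0], [0, 0.024, 0, 0, 0], [0, 0.024, 0, 0, 0]])

```text
clock: 17.8
tool_pos: [0.5626, 0.1078, 0.0518]
ee_rot: [[0.997, 0.077, 0.0], [0.077, -0.997, 0.0], [0.0, -0.0, -1.0]]
ft_force: [-0.1, 0.6, 0.0]
finger_gap: -0.0
```

Call:
carry_out(targets=[[0, -0.01, 0, 0, 0], [0, -0.025, 0, -0.005, 0], [0, -0.03, 0, -0.04, 0], [0, -0.03, 0, -0.09, 0], [0, -0.03, 0, -0.13, 0], [0, -0.03, 0, -0.14, 0]])

```text
clock: 18.55
tool_pos: [0.5325, 0.1056, 0.1945]
ee_rot: [[0.997, 0.078, 0.004], [0.078, -0.997, 0.0], [0.004, 0.0, -1.0]]
ft_force: [-0.8, 0.3, -1.3]
finger_gap: 0.0
```

```bash
python3 - <<'E'
from h import *
H=loc(0,.095);print("hinge",H)
# push pt of fingers for door angle th: along door r, out normal offset 38+11(+gap)
for th in (1.65,):
    u=np.radians(4.3)-np.pi/2-th; d=np.array([np.cos(u),np.sin(u)]); n=np.array([d[1],-d[0]])  # outward normal (shut: -x)
    print(th,d,n,H+.14*d+.11*n)
    plan(*(H+.14*d+.11*n),.19,4.3)
b=viewer.camera("side")
for x in place_of("side","door_push")[:2]: print(x,onz("side",x["at"],.07))
save("x","c8",cv2.resize(b[130:300,180:340],None,fx=3.5,fy=3.5,interpolation=cv2.INTER_CUBIC))
E
```

```text
hinge [0.57887702 0.20423259]
1.65 [-0.99999137  0.0041545 ] [0.0041545  0.99999137] [0.43933522 0.31481327]
shift mm [ -76.7 -215.8    4.1] turn 0.1 | clock 18.55 pos [0.5325 0.1056 0.1945] yaw 4.4 gap 0.0 F [-0.8  0.3 -1.3] tilt [0.004 0.   ]
{'at': [279.3, 232.9], 'conf': 0.65} [0.43321129 0.23698928 0.07      ]
```

View pics/c8.png

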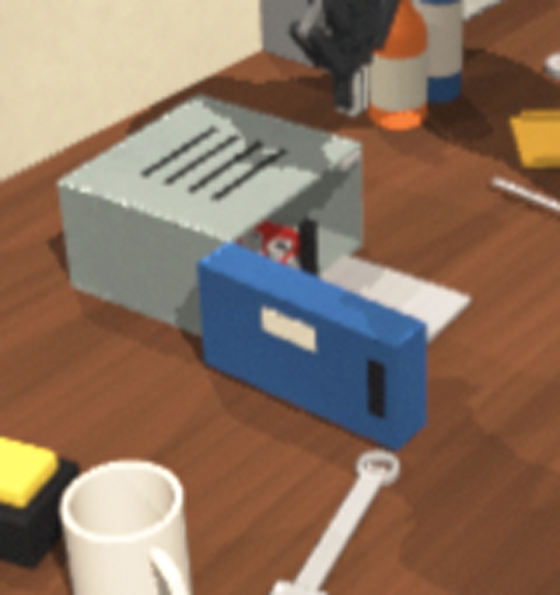

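The tote is inside, with only its pull (≈308,245) at the mouth, and the door is unchanged. Next go over the door to its outer side and down.

Call:
carry_out(targets=[[0, -0.02, -0.045, 0, 0], [0, -0.04, -0.095, 0, 0], [0, -0.06, -0.145, 0, 0], [0, -0.077, -0.186, 0, 0], [0, -0.077, -0.186, 0, 0], [0, -0.077, -0.186, 0.05, 0], [0, -0.077, -0.186, 0.1, 0], [0, -0.077, -0.186, 0.135, 0], [0, -0.077, -0.186, 0.142, 0], [0, -0.077, -0.186, 0.142, 0]])

```text
clock: 19.9
tool_pos: [0.4413, 0.2846, 0.05]
ee_rot: [[0.997, 0.077, -0.001], [0.077, -0.997, -0.0], [-0.001, 0.0, -1.0]]
ft_force: [-0.4, 0.3, -0.2]
finger_gap: -0.0003
```

```bash
cat > door.py <<'E'
from h import *
import sys
H=loc(0,.095);s=bot.observe();R=np.array(s["ee_rot"]);plan(*s["tool_pos"],4.3)
print("pull far/top px side ->",onz("side",(268.3,193.4),.076), "expected", loc(-.008))
for th in map(float,sys.argv[1:]):
    u=np.radians(4.3)-np.pi/2-th; d=np.array([np.cos(u),np.sin(u)]); n=np.array([d[1],-d[0]])
    e=abs(n@R[:2,0])*.011+abs(n@R[:2,1])*.0145
    p=np.append(H+.14*d+(.038+e)*n,s["tool_pos"][2]);print(th,np.round(R.T@(p-s["tool_pos"]),3)[:2].tolist())
E
python3 door.py 1.6 1.5 1.4 1.3 1.2 1.1 1.0 .9 .8 .7 .6 .5 .4 .3 .2 .15 .1 .07 .04 .02 0 -.02
```

```text
shift mm [0. 0. 0.] turn 0.1 | clock 19.9 pos [0.4413 0.2846 0.05  ] yaw 4.4 gap -0.0003 F [-0.4  0.3 -0.2] tilt [-0.001  0.   ]
pull far/top px side -> [0.57529472 0.1112767  0.076     ] expected [0.57802252 0.10890017]
1.6 [-0.007, 0.034]
1.5 [-0.012, 0.047]
1.4 [-0.016, 0.061]
1.3 [-0.019, 0.075]
1.2 [-0.02, 0.089]
1.1 [-0.019, 0.104]
1.0 [-0.017, 0.119]
0.9 [-0.014, 0.133]
0.8 [-0.009, 0.148]
0.7 [-0.002, 0.162]
0.6 [0.006, 0.175]
0.5 [0.016, 0.187]
0.4 [0.027, 0.199]
0.3 [0.039, 0.209]
0.2 [0.052, 0.218]
0.15 [0.059, 0.221]
0.1 [0.067, 0.225]
0.07 [0.071, 0.227]
0.04 [0.076, 0.229]
0.02 [0.079, 0.23]
0.0 [0.082, 0.231]
-0.02 [0.084, 0.232]
```

Call:
carry_out(targets=[[0, -0.004, 0.02, 0, 0], [0, -0.007, 0.034, 0, 0], [0, -0.012, 0.047, 0, 0], [0, -0.016, 0.061, 0, 0], [0, -0.019, 0.075, 0, 0], [0, -0.02, 0.089, 0, 0], [0, -0.019, 0.104, 0, 0], [0, -0.017, 0.119, 0, 0], [0, -0.014, 0.133, 0, 0], [0, -0.009, 0.148, 0, 0], [0, -0.002, 0.162, 0, 0], [0, 0.006, 0.175, 0, 0]])

```text
clock: 21.4
tool_pos: [0.4614, 0.11, 0.0498]
ee_rot: [[0.997, 0.077, -0.0], [0.077, -0.997, 0.0], [-0.0, -0.0, -1.0]]
ft_force: [-0.5, -0.1, 0.4]
finger_gap: 0.0001
```

```bash
python3 door.py .6 .5 .4 .3 .2 .15 .1 .07 .04 0 -.02; python3 - <<'E'
from h import *
a=viewer.camera("top");b=viewer.camera("side")
save("x","c9",np.hstack([cv2.resize(i,None,fx=2.5,fy=2.5,interpolation=cv2.INTER_CUBIC) for i in (a[100:280,200:360],b[120:300,190:350])]))
E
```

```text
shift mm [0. 0. 0.] turn 0.1 | clock 21.4 pos [0.4614 0.11   0.0498] yaw 4.4 gap 0.0001 F [-0.5 -0.1  0.4] tilt [-0. -0.]
pull far/top px side -> [0.57529472 0.1112767  0.076     ] expected [0.57802252 0.10890017]
0.6 [-0.0, -0.001]
0.5 [0.009, 0.011]
0.4 [0.02, 0.023]
0.3 [0.032, 0.033]
0.2 [0.046, 0.042]
0.15 [0.053, 0.046]
0.1 [0.06, 0.049]
0.07 [0.064, 0.051]
0.04 [0.069, 0.053]
0.0 [0.075, 0.055]
-0.02 [0.078, 0.056]
```

View pics/c9.png

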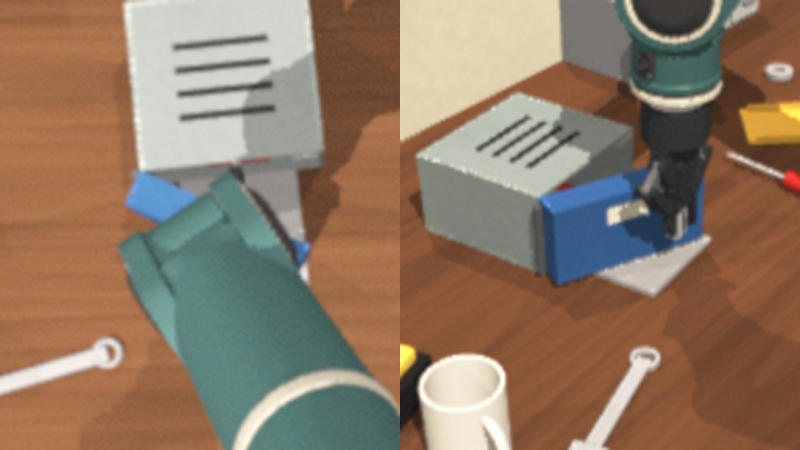

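Top crop: the door is at about 0.55 rad and following the fingers. A thin red line at the mouth (≈240,160) needs a check before shutting.

```bash
python3 - <<'E'
from h import *
im=cv2.imread("pics/c9.png")[:,:400];hsv=cv2.cvtColor(im,cv2.COLOR_BGR2HSV);H,S,V=cv2.split(hsv)
m=((H<8)|(H>170))&(S>110)&(V>70);m[:145]=0;m[175:]=0
ys,xs=np.where(m);print(len(ys),xs.min(),xs.max(),ys.min(),ys.max())
c,s=np.cos(LY),np.sin(LY)
for x in range(210,275,15):
    r=ys[xs==x]
    if len(r): 
        for y in(r.min(),r.max()):
            P=onz("top",((x+.5)/2.5-.5+200,(y+.5)/2.5-.5+100),.036);d=P[:2]-M;print(x,y,P,"local x",round(c*d[0]+s*d[1],4))
for z in(.105,.101):print(z,[np.round((proj("top",(*loc(0,y),z))-[200,100])*2.5,1) for y in(-.03,.03)])
print([np.round((proj("top",(*loc(.01,y),.036))-[200,100])*2.5,1) for y in(-.03,.03)])
E
```

```text
Traceback (most recent call last):
ValueError: zero-size array to reduction operation minimum which has no identity
```

```bash
python3 - <<'E'
from h import *
im=cv2.imread("pics/c9.png").astype(int)
for x in(225,240,255,265): print(x,[(y,int(im[y,x,2]-im[y,x,1])) for y in range(152,172,2)])
c,s=np.cos(LY),np.sin(LY)
for X in (.0,.005,.01,.015): print("rim local",X,[np.round((proj("top",(*loc(X,y),.036))+.5-[200,100])*2.5,1) for y in(-.025,.025)])
for z in(.105,.101):print("roof",z,[np.round((proj("top",(*loc(0,y),z))+.5-[200,100])*2.5,1) for y in(-.025,.025)])
E
```

```text
225 [(152, -4), (154, -4), (156, -4), (158, -3), (160, -1), (162, 12), (164, 19), (166, 8), (168, -2), (170, -3)]
240 [(152, -4), (154, -4), (156, -3), (158, -1), (160, 7), (162, 13), (164, 11), (166, 6), (168, 1), (170, 2)]
255 [(152, -3), (154, -2), (156, 5), (158, 22), (160, 36), (162, 23), (164, 3), (166, -2), (168, -2), (170, -2)]
265 [(152, -4), (154, -2), (156, 10), (158, 31), (160, 34), (162, 18), (164, 0), (166, -2), (168, -1), (170, -1)]
rim local 0.0 [array([260.2, 168.9]), array([214.5, 173. ])]
rim local 0.005 [array([259.8, 164.4]), array([214.1, 168.5])]
rim local 0.01 [array([259.4, 159.9]), array([213.7, 164. ])]
rim local 0.015 [array([259. , 155.3]), array([213.4, 159.5])]
roof 0.105 [array([257.4, 158.7]), array([209. , 163.1])]
roof 0.101 [array([257.6, 159.3]), array([209.3, 163.7])]
```

The visible red rim lies at about 7–10 mm behind the mouth plane, so the tote is fully inside. Continue shutting the door.

Call:
carry_out(targets=[[0, 0.009, 0.011, 0, 0], [0, 0.02, 0.023, 0, 0], [0, 0.032, 0.033, 0, 0], [0, 0.046, 0.042, 0, 0], [0, 0.053, 0.046, 0, 0], [0, 0.06, 0.049, 0, 0], [0, 0.064, 0.051, 0, 0], [0, 0.069, 0.053, 0, 0], [0, 0.072, 0.054, 0, 0], [0, 0.075, 0.055, 0, 0], [0, 0.075, 0.055, 0, 0]])

```text
clock: 22.88
tool_pos: [0.5391, 0.062, 0.0495]
ee_rot: [[0.997, 0.078, -0.002], [0.078, -0.997, -0.0], [-0.002, 0.0, -1.0]]
ft_force: [-5.3, -0.1, -0.5]
finger_gap: -0.0002
```

Call:
carry_out(targets=[[0, 0.001, 0, 0, 0], [0, 0.002, 0, 0, 0], [0, 0.003, 0, 0, 0], [0, 0.003, 0, 0, 0]])

```text
clock: 23.38
tool_pos: [0.5392, 0.0624, 0.0487]
ee_rot: [[0.997, 0.079, -0.007], [0.079, -0.997, -0.001], [-0.007, 0.001, -1.0]]
ft_force: [-24.0, -0.3, 5.1]
finger_gap: -0.0001
```

Stiff stop at 24 N, with the finger face at local x ≈ −0.039, which matches a seated door. Back off and look.

Call:
carry_out(targets=[[0, -0.006, 0, 0, 0], [0, -0.03, 0, 0, 0], [0, -0.06, 0, 0, 0], [0, -0.06, 0, -0.05, 0], [0, -0.06, 0.04, -0.1, 0], [0, -0.06, 0.09, -0.15, 0], [0, -0.06, 0.14, -0.15, 0], [0, -0.06, 0.19, -0.15, 0], [0, -0.06, 0.24, -0.15, 0], [0, -0.06, 0.29, -0.15, 0], [0, -0.06, 0.29, -0.15, 0]])

```text
clock: 24.75
tool_pos: [0.5051, -0.2357, 0.1997]
ee_rot: [[0.997, 0.072, 0.0], [0.072, -0.997, -0.001], [0.0, 0.001, -1.0]]
ft_force: [0.5, 1.3, -0.1]
finger_gap: 0.0002
```

```bash
python3 - <<'E'
from h import *
s=bot.observe();print(s["clock"],s["tool_pos"],s["ft_force"])
a=viewer.camera("top");b=viewer.camera("side")
for x in place_of("side","door_push")[:1]+place_of("top","door_push")[:1]: print(x)
print("expected shut push pt", loc(-.038,-.045), [proj(c,(*loc(-.038,-.045),.07)) for c in("side","top")])
print("outer top edge shut, exp top px", [np.round((proj("top",(*loc(-.038,y),.105))+.5-[220,80])*4) for y in(.09,-.09)])
for q in("oil_bottle","spray_can","mug","battery","screwdriver","wrench","sprocket"):
    for x in place_of("top",q)[:1]: print(q,x["at"],round(x["conf"],2))
save("x","c10",np.hstack([cv2.resize(a[80:230,220:320],None,fx=4,fy=4,interpolation=cv2.INTER_CUBIC),cv2.resize(b[130:280,200:300],None,fx=4,fy=4,interpolation=cv2.INTER_CUBIC)])); save("x","t_end",a)
E
```

```text
24.75 [ 0.50508955 -0.23568388  0.19972388] [ 0.51325264  1.26647303 -0.12645638]
{'at': [285.9, 189.5], 'conf': 0.72}
{'at': [313.0, 178.1], 'conf': 0.9}
expected shut push pt [0.55148101 0.06177748] [array([285.16645768, 190.73751197]), array([311.82868351, 178.61967605])]
outer top edge shut, exp top px [array([158., 409.]), array([438., 383.])]
oil_bottle [259.9, 169.2] 0.75
spray_can [429.4, 121.5] 0.84
mug [173.7, 223.5] 0.65
battery [173.3, 175.8] 0.98
wrench [218.4, 250.6] 0.87
```

View pics/c10.png

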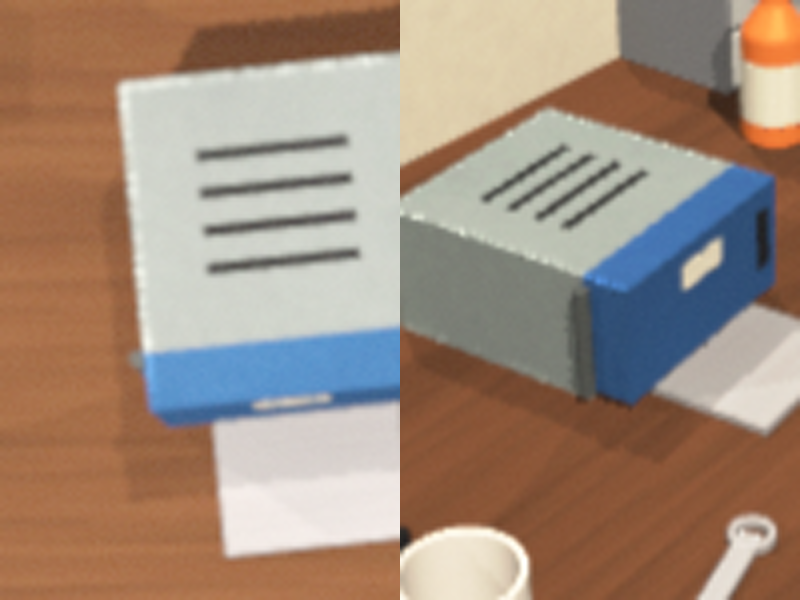

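The door is flush with the locker front in both crops, and the push point is within about 1.5 px of its shut prediction. Hand in.

```bash
python3 -c "
from h import *
print(bot.hand_in())"
```

```text
the job is handed in; nothing more can be done
None
```

The red tote is in the locker, upright and nose first, and the blue door is shut. I handed the job in at about 25 s on the robot clock, with the gripper clear of everything.

**What I did**
- I lifted the tote out of the dock by its handle, carried it level, and set it down on the ledge.
- I slid it in by the pull, then pushed the last bit with shut fingers behind the pull.
- I swung the door shut from its outer side.

**Last checks**
- **Tote:** before the door closed, the tail rim measured about 7–10 mm behind the mouth plane.
- **Door:** it came to a stiff stop at 24 N, above the catch's roughly 9 N, with the finger at the shut position. It stayed flush after I backed off, and the push point was within about 1.5 pixels of its shut prediction in both cameras.
- **Bystanders:** the spray can, mug and battery were found where they started, within a few pixels. The wrench was found and looked unmoved.

**What went wrong or disagreed**
- While sliding the tote in, the fingers touched the locker's roof edge. The wrist read about 37 N along the slide and 23 N vertically, so I backed off and finished from behind the pull.
- At the end the network put the oil bottle at the door, a false hit. The side picture shows the bottle standing upright, but I did not measure it again.
- The screwdriver and sprocket were not detected in the last picture. Nothing I did went near them.
- I inferred the catch snapping home from the force and the flush door; I did not see it directly.

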